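Swing a showcase pole light over the sorting dish and jam its tapered foot

ROBOT

A 6-joint arm with a two-finger parallel gripper is mounted at the origin on a cart in front of the work surface, level with it; the furniture and walls round the work are solid. World frame = base frame: x ahead of the robot, y to its left, z up, the work surface at z = 0. Lengths are in mm, angles in rad, forces in N, time in s.
With the tool pointing down it reaches from about 275 to 850 mm from the base axis. Payload 19 kg.
Tool frame: the origin (TCP) lies midway between the tips of the shut fingers; the grasp point (between the pads) lies 19 mm behind it; y points along the fingers, z is the direction in which the jaws open and shut, and the axes are right-handed (so a half turn about y gives the same grasp; the last joint's range is limited). The gripper opens to 85 mm and grips with 20 to 120 N. Pads are 22 mm wide; open, the fingers measure 114 mm over their backs; the gripper's body (76 mm by 85 mm) begins 54 mm behind the grasp point. The pads swing forward as they close: fully open they stand 13 mm farther back than shut.
Start: joints at [1.176, 0.15, 1.437, -0, 1.554, -0.134], TCP at [148.271, 555.523, 231.267] pointing down, gripper open.
Joint ranges: [-2.8, 2.8], [-0.68, 2.1], [0.12, 2.68], [-1.39, 4.53], [0.16, 2.79], [-2.81, 2.81]. Speed limits (rad/s): [1.89, 1.89, 2.22, 3.01, 3.01, 3.01].

INTERFACE

Orientations are given as a rotation vector (axis times angle).
In Python, from bench import env, jaws, ik, get_state, grab_frame, camera_params, close_job gives the robot as it stands. Calls block until the motion is done:
- env.move_ptp(position, orientation): joint-space move of the TCP to a pose.
- env.servo_line(position, orientation=None, rate=150): straight line of the TCP; orientation=None keeps the orientation; rate is the mean speed in mm/s.
- env.movej(angles): joint-space move.
- jaws.release() and jaws.grab(grasp_force=None): open the fingers fully, or close them until they stop; grasp_force is the grip in N (None keeps the last).
- env.wait(seconds).
- ik(position, orientation): joint angles nearest the present ones, or None.
- get_state(): the state.
- grab_frame(name): name is "scene" or "side" or "wrist"; returns (picture, depth): 384x512x3 uint8, red, green, blue; 384x512 float32, mm along the optical axis (not along the pixel's ray), 0 where there is no reading.
- camera_params(name): a dict with "mtx" (3x3 intrinsics, pixels), "cam_to_world" (4x4, takes a point from camera to world coordinates); the wrist camera has in their place "tool_from_camera" (4x4, takes a point from camera to tool coordinates, whose origin is the TCP and whose axes are the tool frame's). Camera axes: x right, y up, looking along -z (the intrinsics and any distortion apply to the point x, -y, -z); pixel columns grow to the right and rows downward; lengths in mm; the calibration is good to about 2 mm. A picture is of the moment at which its call begins: read the wrist's pose just before it. camera_params takes no time and is no camera call.
A pose or a line that the arm cannot do raises env.PlanningError and nothing moves.
- close_job(): hands the job in, once; it reports no verdict.
The state is a dict: "t": time; "q": joint angles; "joint_vel": joint speeds; "effort": joint torques, N m; "position": TCP position; "ee_rot": TCP orientation; "wrist_force": force on the tool from outside, world axes, zero at the start; "wrist_torque": the same for the moment, N m; "gripper_width": opening from 0.0 (shut) to 1.0 (fully open).
Only numpy, scipy, OpenCV 4.12 (cv2) and the standard library are available. Lean on these libraries where they do the work, as an engineer would, in place of code of your own. Each camera call takes 0.05 s, during which the arm holds its last target.

TASK

The pole light on the table stands loose in its base and its light bar points the wrong way. Swing the bar round until it lights the round steel sorting dish, and press the pole firmly down into its tapered socket while you turn it, so that it jams and stays: the collar on the pole should end up down at the rim of the socket. Leave the dish, the card of stones and the calculator where they lie, and let go of the light.

Things in the scene. Friction and masses are not known exactly. Their poses are not given: they have to be found in the camera images.
- light_base: Base of the pole light, fixed: a round weighted disc 120 mm across and 16 mm high with an upright socket, 45 mm across, whose rim is 48 mm above the table. Origin on the table, on the pole's axis. In the socket a split sprung bush narrows downwards (6 degrees to the axis). An upright pole 16 mm thick stands in it and carries a level light bar.
- bar_grip (a point): Point of the light bar on the pole's axis, at the middle of the bar's height, 203 mm above the table while loose. Bar: flat sides, 24 mm wide, 14 mm high, from 20 mm behind the axis to 170 mm out at the lit end. Can be pinched here from above across its width; only the 16 mm pole is below. x axis points from the light to the pole, so the bar runs along -x; z is up.
- light_centre (a point): Middle of the light: on the underside of the bar, 140 mm out from the pole's axis. It circles the axis as the pole turns and goes down with it.
- collar (a point): Collar on the pole, 39 mm across, 12 mm high; the point is the centre of its underside, on the axis. It stands 6 mm above the socket's rim while the pole is loose, 54 mm above the table.
- dish_centre (a point): Round steel sorting dish, 101 mm across and 21 mm high, a few blue stones in it, loose on the table to one side of the pole light, centre 125 to 155 mm from the pole's axis. The point is its centre, half-way up.
- pole (a joint): Turn of the pole on its upright axis, rad, growing anticlockwise seen from above; stops at -1.9 and 1.9. Starts between -0.25 and 0.25, bar towards the robot; the dish is some 0.8 to 1.5 rad away, one way or the other. Takes about 0.05 N m to turn when loose, 0.3 to 0.4 N m when jammed or being pressed.
- pole_depth (a joint): How far the pole is down in the socket, m: about 0 loose, 0.006 with the collar on the rim (firm stop); a catch stops it 0.002 above loose. Pressing alone is poor (12 N: 3 mm, 25 N: 4.5 mm). Turned under 11 to 15 N it works down some 5 to 6 mm in 1 rad; turning to and fro 0.3 rad under that load brings it home. It then stays by friction.
- stones: Narrow card with rows of glued stones, 62 x 125 x 9 mm, loose on the table on the other side of the pole light from the dish. Origin at the centre of its underside. To be left alone.
- calc: Desk calculator, 138 x 82 x 20 mm, loose on the table at the left. Origin at the centre of its underside. To be left alone.
Mind the look-alikes: they are no part of the job. What is shaped like the part that bears dish_centre but red is not meant.

How it is judged:
By the outcome, as a careful person would: the job done as asked, in the order asked, and still so for the second after the job is handed in, with the robot touching nothing.
It also fails if it takes over 45 s, if anything falls off the work surface, if the arm or the gripper's body presses on something with over 40 N, if the wrist force passes 120 N, or if a joint passes its speed limit or range.

## Working session

There is one attempt and no reset: what is moved stays moved. The work goes in short steps, each a Python script; the robot and the scene stay as the last script left them, time stands still between calls to the robot, and variables do not carry over. Pictures are saved under pics/ and viewed, and the job is handed in when it is done.

```bash
ls; mkdir -p pics; python3 - <<'E'
from bench import *
import cv2,numpy as np
s=get_state();print(s)
for n in("scene","side"):
    p,d=grab_frame(n);cv2.imwrite(f"pics/{n}0.png",p[:,:,::-1]);np.savez(f"{n}0.npz",p=p,d=d);c=camera_params(n);print(n,c)
print(camera_params("wrist"))
E
```

```text
pics
{'t': 0.0, 'q': array([ 1.17598620e+00,  1.50977263e-01,  1.43800865e+00,  1.68531471e-05,
        1.55378773e+00, -1.33942462e-01]), 'joint_vel': array([-2.20923943e-03,  5.54079239e-04, -4.49228494e-05,  5.40499067e-04,
        1.51868760e-03, -2.24145627e-04]), 'effort': array([-3.12460979e-03, -7.13050890e+01, -5.70893991e+01, -1.60586678e-04,
        8.57659470e-03,  2.74874446e-05]), 'position': array([148.1940496 , 555.33170161, 230.69157536]), 'ee_rot': array([-1.56221521,  0.20506792, -0.20455636]), 'wrist_force': array([ 0.70297886, -0.47472906, -0.05056652]), 'wrist_torque': array([0.03488776, 0.03215488, 0.01118876]), 'gripper_width': 0.9977458958820918}
scene {'mtx': array([[418.00898395,   0.        , 262.10609386],
       [  0.        , 418.00898395, 195.14988353],
       [  0.        ,   0.        ,   1.        ]]), 'cam_to_world': array([[ 7.79443364e-01,  3.89066778e-01, -4.91014343e-01,
        -6.68264382e+01],
       [-6.26159681e-01,  5.08599788e-01, -5.90974034e-01,
        -4.50627791e+02],
       [ 1.98014277e-02,  7.68084174e-01,  6.40042659e-01,
      
[... 457 characters left out ...]
2],
       [-6.85737036e-03,  7.72037656e-01,  6.35539798e-01,
         6.96335632e+02],
       [ 0.00000000e+00,  0.00000000e+00,  0.00000000e+00,
         1.00000000e+00]])}
{'mtx': array([[342.69055457,   0.        , 257.16198841],
       [  0.        , 342.69055457, 191.7321003 ],
       [  0.        ,   0.        ,   1.        ]]), 'tool_from_camera': array([[ 2.48513670e-04, -9.56626486e-01, -2.91317187e-01,
        -7.50156530e+01],
       [-8.13558433e-04,  2.91316907e-01, -9.56626258e-01,
        -1.41935908e+02],
       [ 9.99999638e-01,  4.74738257e-04, -7.05875312e-04,
        -5.61090956e-01],
       [ 0.00000000e+00,  0.00000000e+00,  0.00000000e+00,
         1.00000000e+00]])}
```

View pics/scene0.png

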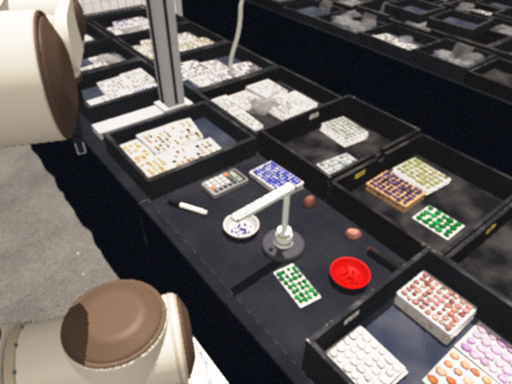

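View pics/side0.png

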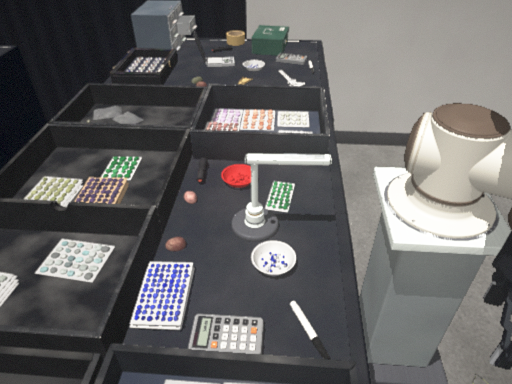

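The dish with blue stones is at scene (240,226) and side (274,258). The look-alike is the red bowl at scene (350,273) and side (237,176). The steel/white one with blue stones fits the description, so I'll measure and enlarge that one.

```bash
cat > h.py <<'E'
import numpy as np,cv2
from bench import *
def cloud(d,c):
    K=c["mtx"];v,u=np.mgrid[:d.shape[0],:d.shape[1]]
    x=(u-K[0,2])/K[0,0]*d;y=-(v-K[1,2])/K[1,1]*d
    P=np.stack([x,y,-d,np.ones_like(d)],-1)
    return (P@c["cam_to_world"].T)[...,:3]
def circ(p):
    A=np.c_[2*p[:,:2],np.ones(len(p))];s=np.linalg.lstsq(A,(p[:,:2]**2).sum(1),rcond=None)[0]
    return s[:2],np.sqrt(s[2]+s[:2]@s[:2])
def bar(P,lo=190,hi=230):
    """bar points"""
    ok=(P[...,2]>lo)&(P[...,2]<hi)&(P[...,0]>250)&(P[...,0]<700)&(abs(P[...,1])<350)
    return ok
E
python3 - <<'E'
from h import *
for n,c0 in(("scene",(240,226)),("side",(274,258))):
    z=np.load(n+"0.npz");P=cloud(z["d"],camera_params(n))
    u,v=c0;print(n,"dish px",P[v,u])
    m=bar(P);nl,lab,st,ce=cv2.connectedComponentsWithStats(m.astype(np.uint8))
    for i in range(1,nl):
        if st[i,4]<60: continue
        Q=P[lab==i];r=cv2.minAreaRect(Q[:,:2].astype(np.float32));print("bar",st[i],Q.mean(0),np.percentile(Q[:,2],[5,50,95]),r,cv2.boxPoints(r).round(1).tolist())
    # dish: region above table near
    m=np.hypot(*(P[...,:2]-P[v,u,:2]).transpose(2,0,1))<85
    w=m&(P[...,2]>13)&(P[...,2]<27)
    nl,lab,st,ce=cv2.connectedComponentsWithStats(w.astype(np.uint8))
    for i in range(1,nl):
        if st[i,4]>60:
            Q=P[lab==i];print("rim",st[i],circ(Q),cv2.minEnclosingCircle(Q[:,:2].astype(np.float32)))
    x=z["p"][v-60:v+60,u-80:u+80,::-1];cv2.imwrite(f"pics/{n}c.png",cv2.resize(x,None,fx=4,fy=4,interpolation=cv2.INTER_CUBIC))
    # base disc
    print("table z", np.median(P[...,2][(np.abs(P[...,2])<8)]))
    for (lo,hi) in((11,21),(43,52),(58,75),(80,180)):
        w=(P[...,2]>lo)&(P[...,2]<hi)&(P[...,0]>350)&(P[...,0]<650)&(abs(P[...,1])<250)
        nl,lab,st,ce=cv2.connectedComponentsWithStats(w.astype(np.uint8))
        for i in range(1,nl):
            if st[i,4]>60: Q=P[lab==i];print(lo,hi,st[i],Q.mean(0),circ(Q))
E
cd pics; python3 -c "
import cv2,numpy as np;cv2.imwrite('cc.png',cv2.resize(np.vstack([cv2.imread('scenec.png'),cv2.imread('sidec.png')]),(400,600)))"
```

```text
scene dish px [442.13031002 258.33409556   2.95183771]
bar [231 182  66  42 747] [408.26686854 115.98358821 207.86398783] [199.32738481 209.2285728  211.96279442] ((415.3094482421875, 119.00619506835938), (191.59922790527344, 26.525957107543945), 2.933884382247925) [[319.0, 127.30000305175781], [320.29998779296875, 100.9000015258789], [511.70001220703125, 110.69999694824219], [510.29998779296875, 137.1999969482422]]
rim [224 215  35  23 155] (array([437.14781632, 245.45609797]), np.float64(46.39365048717875)) ((438.3412170410156, 246.39981079101562), 51.738304138183594)
table z 1.8360413069461856
11 21 [262 229  43  32 765] [480.74052657 114.28960567  15.32471185] (array([489.16164386, 122.87967665]), np.float64(44.75857298132974))
11 21 [331 258  39  27 233] [572.88364083 -49.77865706  16.8470721 ] (array([551.90143776, -63.07089011]), np.float64(45.38933348004805))
11 21 [325 293  71  59 143] [ 464.54938651 -173.43511229   16.08266374] (array([ 468.65426087, -353.9823463 ]), np.float64(193.1125113850975))
11 21 [395 298  25  22  77] [ 578.88131283 -218.6746116    16.97141738] (arra
[... 2514 characters left out ...]
 52 [246 210  18   9  73] [486.12143772 140.82938579  46.04904956] (array([487.50674264, 128.62700397]), np.float64(19.306624227147754))
58 75 [209 139 100   9 497] [ 498.10449069 -158.46942131   66.44783518] (array([498.82684467, -58.06115854]), np.float64(132.46101949703913))
58 75 [247 203  16  10 126] [486.91258053 134.2591018   62.83514923] (array([487.30606933, 129.72854809]), np.float64(13.816526100011524))
80 180 [208 130 102  11 731] [ 498.45395004 -159.92931041   91.29738324] (array([ 499.52765385, -201.01686734]), np.float64(96.01429471953652))
80 180 [251 168   7  35 229] [487.46460763 133.99055366 132.21983452] (array([487.68751571, 130.00208755]), np.float64(6.364913095616087))
```

View pics/cc.png

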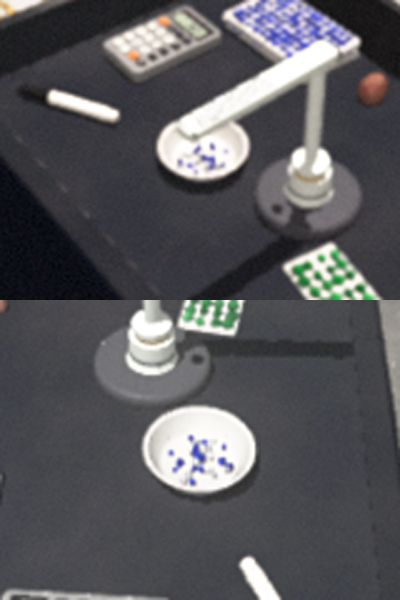

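Scene and side views agree on the target. The white/steel dish with blue stones at scene (240,226) and side (274,258) lies about 132 mm from the axis, and the red bowl is excluded. The two cameras differ by about 5 mm on the axis, so I'll refine it with the wrist camera.

```bash
cat >> h.py <<'E'
from scipy.spatial.transform import Rotation as R
def ori(yaw): return (R.from_euler('z',yaw)*R.from_euler('x',-np.pi/2)).as_rotvec()
def wcloud(d,c,s):
    K=c["mtx"];v,u=np.mgrid[:d.shape[0],:d.shape[1]]
    P=np.stack([(u-K[0,2])/K[0,0]*d,-(v-K[1,2])/K[1,1]*d,-d,np.ones_like(d)],-1)@c["tool_from_camera"].T
    return P[...,:3]@R.from_rotvec(s["ee_rot"]).as_matrix().T+s["position"]
E
python3 - <<'E'
from h import *
for y in (0.3,0.05,-.4,-.8,-1.2,-1.6): print(y,ik([488,126,184],ori(y)),ik([488,126,184],ori(y+np.pi)))
s=get_state()
env.servo_line([150,540,330],rate=200)
env.move_ptp([478,126,330],ori(0.044))
s=get_state();p,d=grab_frame("wrist")
cv2.imwrite("pics/w1.png",p[:,:,::-1]);np.savez("w1.npz",p=p,d=d,pos=s["position"],rot=s["ee_rot"])
print(s["t"],s["position"],s["q"],s["wrist_force"])
E
```

```text
0.3 [ 0.09970252  0.02339599  1.67105987  0.          1.44713679 -1.7710938 ] [ 9.97025222e-02  2.33959935e-02  1.67105987e+00 -4.44089210e-16
  1.44713679e+00  1.37049885e+00]
0.05 [ 9.97025222e-02  2.33959935e-02  1.67105987e+00 -4.44089210e-16
  1.44713679e+00 -1.52109380e+00] [0.09970252 0.02339599 1.67105987 0.         1.44713679 1.62049885]
-0.4 [ 0.09970252  0.02339599  1.67105987  0.          1.44713679 -1.0710938 ] [ 9.97025222e-02  2.33959935e-02  1.67105987e+00 -4.44089210e-16
  1.44713679e+00  2.07049885e+00]
-0.8 [ 9.97025222e-02  2.33959935e-02  1.67105987e+00 -4.44089210e-16
  1.44713679e+00 -6.71093805e-01] [ 9.97025222e-02  2.33959935e-02  1.67105987e+00 -4.44089210e-16
  1.44713679e+00  2.47049885e+00]
-1.2 [ 0.09970252  0.02339599  1.67105987  0.          1.44713679 -0.2710938 ] None
-1.6 [ 9.97025222e-02  2.33959935e-02  1.67105987e+00 -4.44089210e-16
  1.44713679e+00  1.28906195e-01] None
2.6583 [477.88885934 126.63206563 329.9133117 ] [ 1.02939960e-01 -3.32911867e-02  1.43517926e+00  1.72053569e-04
  1.73981348e+00 -1.51246669e+00] [-0.35945041 -0.85515232 -0.16913401]
```

View pics/w1.png

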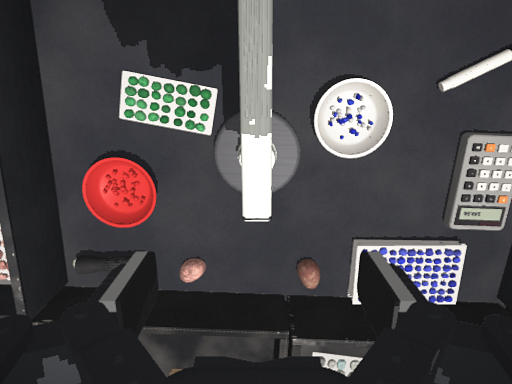

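The wrist view shows the bar at columns 241–272 with its short end at row 219, the base disc around (257,152), the blue-stone dish at (353,117), the red bowl at (120,191) and the card at (168,102).

```bash
python3 - <<'E'
from h import *
z=np.load("w1.npz");s=dict(position=z["pos"],ee_rot=z["rot"]);P=wcloud(z["d"],camera_params("wrist"),s)
print("table",np.median(P[100:110,420:440,2]))
h=P[...,2]
w=(h>195)&(h<225)&(np.abs(P[...,1]-126)<40);Q=P[w]
r=cv2.minAreaRect(Q[:,:2].astype(np.float32));print("bar",r,cv2.boxPoints(r).tolist(),np.median(Q[:,2]))
near=Q[Q[:,0]>420]; 
# centreline from row-wise extents
vs,us=np.where(w);c=[]
for v in range(60,218):
    k=us[vs==v]
    if len(k)>10:
        a,b=P[v,k.min()],P[v,k.max()];c.append(np.r_[(a+b)/2,abs(a-b)[1]])
c=np.array(c);f=np.polyfit(c[:,0],c[:,1],1);print("centreline",f,np.median(c[:,3]),c[[0,-1]])
for a in (f[0],):print("yaw",np.arctan(a), "y at 488",np.polyval(f,488))
# disc
u0=(257,152)
m=(h>10)&(h<22);m2=m&(np.hypot(P[...,0]-488,P[...,1]-126)<75);
r=cv2.minEnclosingCircle(P[m2][:,:2].astype(np.float32));print("disc",r,m2.sum())
m2=(h>8)&(h<30)&(np.hypot(P[...,0]-436,P[...,1]-249)<62);Q=P[m2];print("dish",cv2.minEnclosingCircle(Q[:,:2].astype(np.float32)),m2.sum())
o=Q[Q[:,2]>17];print("rim",circ(o),np.percentile(Q[:,2],[5,50,95]))
# colour ellipse dish
p=z["p"].astype(int);wm=((p.min(2)>130)).astype(np.uint8);wm[:, :300]=0
cs,_=cv2.findContours(wm,0,1);C=max([x for x in cs if cv2.boundingRect(x)[0]<400 and cv2.boundingRect(x)[1]<160],key=cv2.contourArea);print(cv2.fitEllipse(C))
e=cv2.fitEllipse(C)[0]
def px(u,v,zw):
    c=camera_params("wrist");K=c["mtx"];T=c["tool_from_camera"];Rm=R.from_rotvec(s["ee_rot"]).as_matrix()
    ray=Rm@T[:3,:3]@np.array([(u-K[0,2])/K[0,0],-(v-K[1,2])/K[1,1],-1]);o=Rm@T[:3,3]+s["position"];return o+ray*(zw-o[2])/ray[2]
print("dish by colour",px(*e,21))
E
```

```text
table -0.16760241213643212
bar ((426.40057373046875, 123.44459533691406), (163.26910400390625, 24.03781509399414), 2.9154372215270996) [[344.2603759765625, 131.2958526611328], [345.48297119140625, 107.28914642333984], [508.540771484375, 115.59333801269531], [507.31817626953125, 139.60003662109375]] 208.7314429320673
centreline [5.11944045e-02 1.01583431e+02] 23.061958956951663 [[384.00435356 121.53286341 207.29775649  23.09083615]
 [504.64933904 127.62479358 208.58415739  23.01719565]]
yaw 0.05114975011325522 y at 488 126.56630018576905
disc ((488.4745788574219, 126.91814422607422), 59.06728744506836) 3137
dish ((436.0279235839844, 249.4934539794922), 50.66832733154297) 2102
rim (array([436.10900897, 249.07054427]), np.float64(47.64960272731765)) [ 8.5375054  17.39025501 21.42700744]
((353.1192932128906, 117.73445129394531), (75.67250061035156, 82.33134460449219), 40.196807861328125)
dish by colour [434.83807239 248.76525688  21.        ]
```

```bash
python3 - <<'E'
from h import *
AX=[488.3,126.7]
env.move_ptp([*AX,260],ori(0.05))
env.servo_line([*AX,182],ori(0.05),rate=80)
s=get_state();print(s["t"],s["position"],s["wrist_force"])
jaws.grab(80)
s=get_state();print(s["t"],s["position"],s["wrist_force"],s["wrist_torque"],s["gripper_width"])
for dz in(1,2):
    env.servo_line([*AX,182-dz],ori(0.05),rate=10)
    s=get_state();print(s["t"],s["position"],s["wrist_force"],s["wrist_torque"])
p,d=grab_frame("side");cv2.imwrite("pics/s2.png",cv2.resize(p[100:292,180:436,::-1],None,fx=3,fy=3))
E
```

```text
4.2167 [488.55259247 126.71073089 182.51189746] [-0.66235156 -0.14039408 -0.16039926]
4.8083 [488.32850153 126.52517375 182.0395121 ] [ 0.46173854 -2.60776917  1.36718871] [-0.4368398  -0.0074288  -0.00133762] 0.26360248476241166
5.0583 [488.35107309 126.54167251 181.11704702] [-0.87624027 -4.90210756  4.86363588] [-0.66880318  0.10655842  0.03239495]
5.3083 [488.38816512 126.5385891  180.38676334] [-0.96168492 -5.36153664  6.91882168] [-0.70517874  0.34803602  0.01985502]
```

View pics/s2.png

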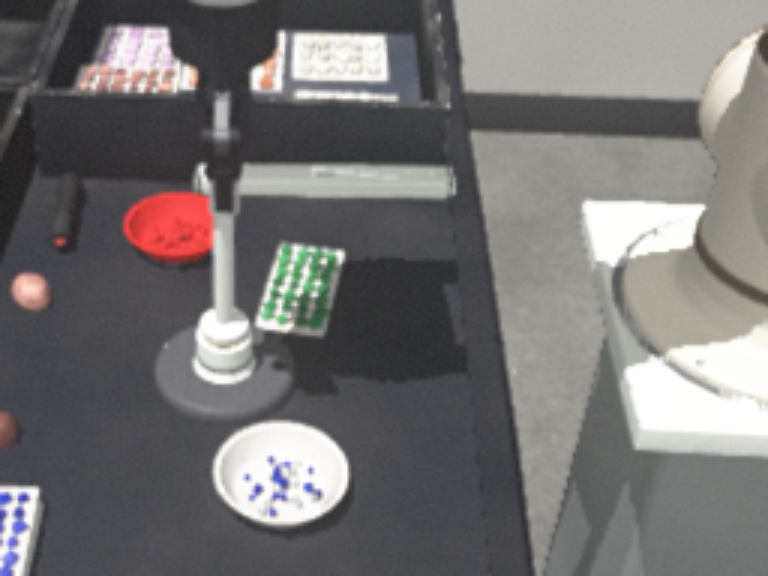

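The bar is gripped centrally at side crop (220,190), with the dish and card undisturbed. Next I turn under 13 N force control.

```bash
cat >> h.py <<'E'
def press_turn(yaws,xyz,F=13,zmin=172.5,log=4):
    xyz=np.array(xyz,float)
    for i,y in enumerate(yaws):
        s=get_state();f=s["wrist_force"]
        if np.linalg.norm(f)>45: print("STOP",f);break
        xyz[2]-=np.clip(0.15*(F-f[2]),-.6,.6); xyz[2]=max(xyz[2],zmin)
        xyz[:2]+=np.clip(0.03*f[:2],-.15,.15)
        env.servo_line(list(xyz),ori(y),rate=20)
        if i%log==0 or i==len(yaws)-1:
            s=get_state();print(f"{s['t']:.2f} yaw {y:.2f}",xyz.round(2),s["position"].round(2),s["wrist_force"].round(1),s["wrist_torque"].round(2))
    return xyz
E
python3 - <<'E'
from h import *
xyz=press_turn([0.05]*6,[488.3,126.7,180],log=1)
xyz=press_turn(0.05-0.05*np.arange(1,9),xyz,log=1)
np.save("xyz.npy",xyz)
E
```

```text
5.61 yaw 0.05 [488.21 126.56 179.4 ] [488.41 126.53 180.12] [-2.2 -5.4 10.6] [-0.57  0.45  0.01]
5.86 yaw 0.05 [488.15 126.41 179.03] [488.44 126.5  179.98] [-3.1 -2.9 13.4] [-0.43  0.55 -0.05]
6.11 yaw 0.05 [488.05 126.32 179.09] [488.39 126.49 180.  ] [-1.3 -2.  12. ] [-0.3   0.33  0.01]
6.36 yaw 0.05 [488.02 126.26 178.95] [488.41 126.5  179.99] [-3.  -1.8 13.7] [-0.22  0.42 -0.06]
6.61 yaw 0.05 [487.93 126.21 179.05] [488.39 126.46 179.99] [-1.2 -1.9 12. ] [-0.09  0.23  0.01]
6.86 yaw 0.05 [487.89 126.15 178.9 ] [488.39 126.47 179.98] [-2.  -0.1 13.1] [-0.06  0.26 -0.03]
7.11 yaw 0.00 [487.83 126.15 178.91] [488.39 126.53 179.8 ] [-0.1  0.7 10.5] [ 0.09 -0.03 -0.18]
7.36 yaw -0.05 [487.83 126.17 178.53] [488.38 126.57 179.49] [ 0.1  1.2 11.7] [ 0.14  0.03 -0.14]
7.61 yaw -0.10 [487.83 126.21 178.33] [488.39 126.67 179.29] [-0.7  1.1 10.9] [ 0.16  0.01 -0.12]
7.86 yaw -0.15 [487.81 126.24 178.02] [488.41 126.74 179.06] [ 0.2  0.3 11.6] [ 0.18  0.   -0.18]
8.11 yaw -0.20 [487.81 126.25 177.81] [488.39 126.81 178.83] [-1.   2.1 12.3] [ 0.29  0.02 -0.2 ]
8.36 yaw -0.25 [487.78 126.31 177.7 ] [488.4  126.87 178.68] [ 1.2  1.9 11.7] [ 0.32 -0.01 -0.21]
8.61 yaw -0.30 [487.82 126.37 177.51] [488.45 126.94 178.55] [ 0.4  2.7 12.2] [ 0.35 -0.02 -0.24]
8.86 yaw -0.35 [487.83 126.45 177.4 ] [488.47 126.99 178.41] [ 1.2  1.6 12.4] [ 0.3  -0.07 -0.24]
```

```bash
python3 - <<'E'
from h import *
xyz=np.load("xyz.npy")
xyz=press_turn(np.arange(-.41,-1.17,-.06),xyz,F=13.5,log=3)
xyz=press_turn(list(np.arange(-1.17,-1.34,-.06)),xyz,F=13.5,log=2)
np.save("xyz.npy",xyz)
p,d=grab_frame("side");cv2.imwrite("pics/s3.png",cv2.resize(p[100:292,180:436,::-1],None,fx=3,fy=3))
E
```

```text
9.11 yaw -0.41 [487.86 126.5  177.23] [488.5  127.09 178.22] [ 0.4  2.3 11.3] [ 0.33 -0.12 -0.24]
9.86 yaw -0.59 [487.91 126.7  176.64] [488.6  127.34 177.7 ] [ 1.5  2.6 11.7] [ 0.46 -0.17 -0.21]
10.61 yaw -0.77 [488.04 126.92 176.03] [488.8  127.59 177.17] [ 2.   2.4 12. ] [ 0.4  -0.12 -0.2 ]
11.36 yaw -0.95 [488.2  127.13 175.54] [489.04 127.78 176.88] [ 0.9  2.2 14.9] [ 0.35 -0.   -0.12]
12.11 yaw -1.13 [488.35 127.36 175.85] [489.25 127.88 176.93] [ 3.6  0.7 11.1] [ 0.3  -0.4  -0.15]
12.36 yaw -1.17 [488.46 127.38 175.49] [489.32 127.95 176.88] [ 0.2  1.1 15.6] [ 0.29 -0.05 -0.24]
12.86 yaw -1.29 [488.55 127.47 175.57] [489.47 128.   176.89] [ 2.6  2.3 13.4] [ 0.28 -0.19 -0.27]
```

View pics/s3.png

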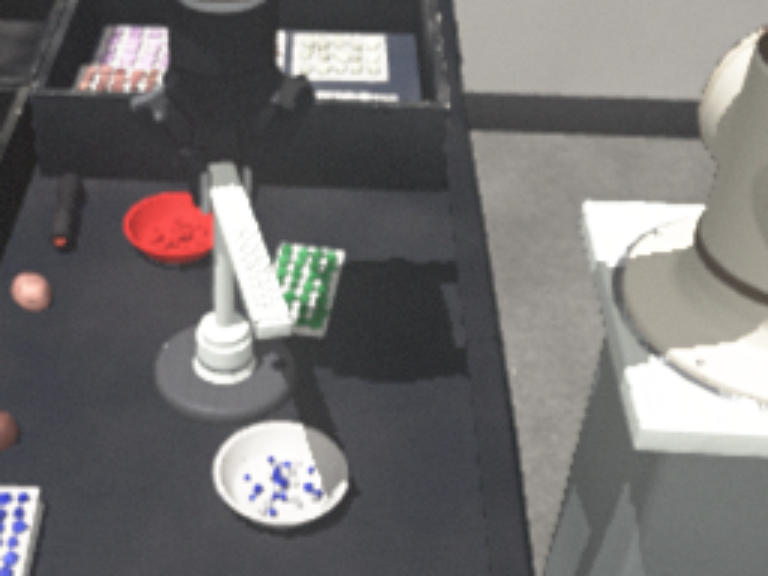

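The bar is turned slightly past the dish and the gap at the collar looks closed. Depth has stalled at z≈176.9, which is probably the stop. I'll test that with a firmer to-and-fro and end at the target yaw.

```bash
python3 - <<'E'
from h import *
xyz=np.load("xyz.npy")
xyz=press_turn([-1.25,-1.18,-1.11,-1.04,-.98,-.98,-1.04,-1.11,-1.168,-1.168,-1.168],xyz,F=17,log=2)
np.save("xyz.npy",xyz)
for n in("side","scene"):
    p,d=grab_frame(n);np.savez(n+"4.npz",p=p,d=d)
    if n=="side": a=cv2.resize(p[190:250,215:295,::-1],None,fx=6,fy=6,interpolation=cv2.INTER_CUBIC)
    else: b=cv2.resize(p[205:265,245:325,::-1],None,fx=6,fy=6,interpolation=cv2.INTER_CUBIC)
z=np.load("side0.npz")["p"][190:250,215:295,::-1]
cv2.imwrite("pics/s4.png",cv2.resize(np.hstack([cv2.resize(z,None,fx=6,fy=6,interpolation=cv2.INTER_CUBIC),a]),(800,300)))
E
```

```text
13.16 yaw -1.25 [488.6  127.5  175.14] [489.5  127.96 176.86] [-0.1  0.5 19.9] [-0.    0.27  0.2 ]
13.66 yaw -1.11 [488.58 127.55 175.36] [489.29 127.92 176.87] [-2.1 -0.7 18.3] [-0.12  0.35  0.08]
14.16 yaw -0.98 [488.5  127.52 175.33] [489.1  127.83 176.85] [-3.  -1.  18.3] [-0.19  0.55  0.14]
14.66 yaw -1.04 [488.38 127.45 175.5 ] [489.16 127.83 176.87] [-0.1  0.6 15.8] [ 0.04  0.12 -0.47]
15.16 yaw -1.17 [488.39 127.49 175.39] [489.33 127.97 176.89] [ 1.3  0.4 17. ] [ 0.08 -0.07 -0.2 ]
15.66 yaw -1.17 [488.43 127.51 175.35] [489.35 127.96 176.88] [ 0.2  0.4 17. ] [ 0.02  0.03 -0.2 ]
```

View pics/s4.png

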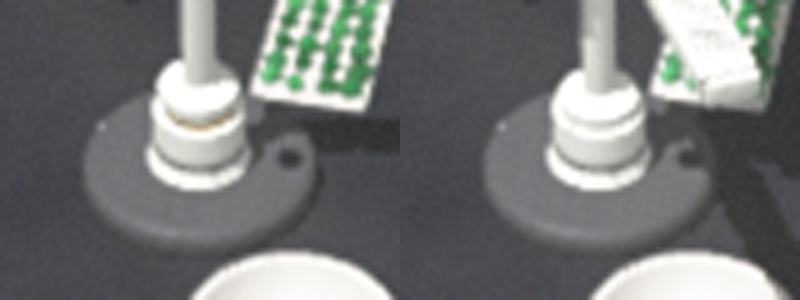

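Before, a gap with a brass line shows at crop (200,122). Now the collar is flush on the rim and depth no longer changes under turning at 17–20 N. I'll check the bearing, unload and release.

```bash
python3 - <<'E'
from h import *
xyz=np.load("xyz.npy")
s=get_state();print("yaw",(R.from_rotvec(s["ee_rot"])*R.from_euler('x',np.pi/2)).as_euler('zyx'))
xyz=press_turn([-1.168]*5,xyz,F=2,log=4)
jaws.release()
s=get_state();print(s["t"],s["position"],s["wrist_force"])
env.servo_line([s["position"][0],s["position"][1],330],rate=120)
s=get_state();p,d=grab_frame("wrist");np.savez("w5.npz",p=p,d=d,pos=s["position"],rot=s["ee_rot"]);cv2.imwrite("pics/w5.png",p[:,:,::-1])
P=wcloud(d,camera_params("wrist"),s);h=P[...,2]
for nm,PP in(("w",P),):
    A=np.array([488.3,126.7])
    w=(h>180)&(h<225)&(np.hypot(P[...,0]-460,P[...,1]-190)<130)
    nl,lab,st,ce=cv2.connectedComponentsWithStats(w.astype(np.uint8));i=1+st[1:,4].argmax();Q=P[lab==i]
    r=cv2.minAreaRect(Q[:,:2].astype(np.float32));print("bar",r,np.median(Q[:,2]))
    near=Q
    vx=cv2.fitLine(Q[:,:2].astype(np.float32),cv2.DIST_HUBER,0,.01,.01).ravel();print("bearing",np.degrees(np.arctan2(vx[1],vx[0])),vx)
    m=(h>10)&(h<22)&(np.hypot(P[...,0]-488,P[...,1]-126)<75);print("disc",cv2.minEnclosingCircle(P[m][:,:2].astype(np.float32)))
    m=(h>8)&(h<30)&(np.hypot(P[...,0]-436,P[...,1]-249)<62);print("dish",cv2.minEnclosingCircle(P[m][:,:2].astype(np.float32)))
for n in("side","scene"):
    p,d=grab_frame(n);np.savez(n+"6.npz",p=p,d=d);P=cloud(d,camera_params(n));m=bar(P,185,215)
    nl,lab,st,ce=cv2.connectedComponentsWithStats(m.astype(np.uint8))
    for i in range(1,nl):
        if st[i,4]>200: Q=P[lab==i];vx=cv2.fitLine(Q[:,:2].astype(np.float32),cv2.DIST_HUBER,0,.01,.01).ravel();print(n,st[i],np.degrees(np.arctan2(vx[1],vx[0])),np.percentile(Q[:,2],[50,90]),cv2.minAreaRect(Q[:,:2].astype(np.float32)))
cv2.imwrite("pics/s6.png",cv2.resize(np.hstack([np.load("scene6.npz")["p"][130:330,170:390],np.load("side6.npz")["p"][100:300,150:370]])[:,:,::-1],(800,364)))
print(get_state()["t"])
E
```

```text
yaw [-1.16798673e+00 -3.24616059e-03  9.91240149e-04]
16.01 yaw -1.17 [488.44 127.55 175.95] [489.28 127.95 176.9 ] [ 2.7  1.3 11.2] [ 0.13 -0.47 -0.16]
17.01 yaw -1.17 [488.97 127.69 176.9 ] [489.23 127.92 176.98] [5.4 2.5 2. ] [ 0.3  -0.91 -0.16]
17.6417 [488.95465536 127.67667454 176.89865858] [0.23659449 0.44420754 0.10815966]
bar ((466.52520751953125, 179.65576171875), (24.216299057006836, 153.4313201904297), 23.283897399902344) 203.29921957052943
bearing -66.83622 [ 3.9336076e-01 -9.1938418e-01  4.6376657e+02  1.8569841e+02]
disc ((489.3640441894531, 127.16746520996094), 59.139312744140625)
dish ((436.6874084472656, 249.27926635742188), 50.418663024902344)
side [247 154  41  58 776] -66.70513 [202.09547578 204.01842373] ((458.3634338378906, 198.33827209472656), (24.691242218017578, 190.6080780029297), 23.223163604736328)
scene [227 167  70  31 683] -66.44217 [203.3412812  206.27366496] ((460.7027282714844, 191.9219512939453), (27.174509048461914, 188.78469848632812), 23.332273483276367)
19.2167
```

View pics/w5.png

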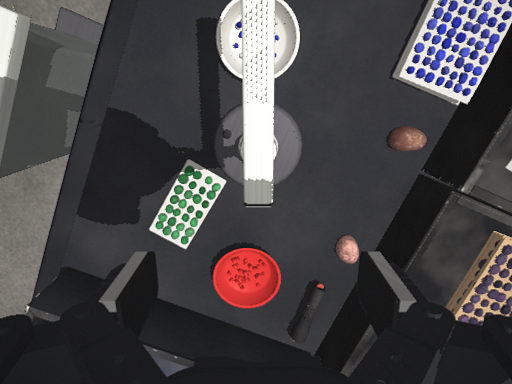

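View pics/s6.png

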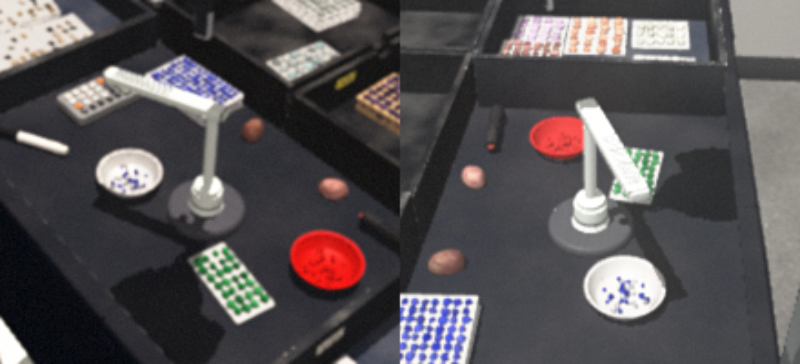

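The wrist view shows the bar over the dish centre, with the lit end at (260,35) and the dish at (258,38). Bearing is about 113.3° against 113.1° wanted. The bar top is down 5.4 mm and stayed down after release.

```bash
python3 - <<'E'
from bench import *
env.wait(0.3);print(get_state()["wrist_force"],get_state()["t"]);close_job()
E
```

```text
[-0.62212367  0.73610504 -0.26223306] 19.5167
the job is handed in; nothing more can be done
```

The light bar now points at the blue-stone steel dish, and the pole is jammed down in its socket. I handed the job in at 19.5 s with the gripper open, clear above the bar.

I pinched the bar on the axis and turned it about 1.22 rad clockwise while pressing with 11–15 N. I then worked it to and fro under about 17 N (peaks near 20 N) and unloaded before letting go.

Last checks, after release:
- **Direction:** the bar's bearing measured 113.2–113.6° in the three cameras, against 113.1° wanted. The wrist view shows the lit end over the dish.
- **Depth:** the bar's top sank 5.4 mm by the wrist camera, and the gripper 5.2 mm while pressing. Both are slightly under the nominal 6 mm. But it stopped sinking under turning at 17–20 N, and the close-up taken just before release shows the collar on the rim with no gap. The remainder is probably the pole's starting depth or calibration.
- **Surroundings:** the dish measured within 1 mm of where it was. I checked the card and calculator by eye only, and they look unmoved.

The scene and side cameras disagreed by up to 7 mm on the pole's axis, so I used the wrist camera's measurement instead.

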